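# Pulse the food processor and poise the pusher over the chute

### The job

Give the food processor a pulse: twist the knob on top of its motor housing clockwise as far as it will go, then let go of it so that it springs back. Then fetch the food pusher that stands on the counter, carry it over the things in the way without knocking anything, and hold it upright about a finger's width above the mouth of the feed chute, squared up with it so that it would drop straight in. Finish still holding it there, keeping still and not touching the chute, ready to push on my word.

Things in the scene. Friction and masses are not known exactly. Their poses are not given: they have to be found in the camera images.
- processor: Food processor, fixed, footprint 165 (x) by 290 mm (y); origin on the counter under it, z up. At -y the white motor housing, 165 x 100 mm, centre y -100, flat top 138 mm up, pulse knob on it. At +y (x 0, y +55) the clear round bowl, 150 mm across, with a grey lid (154 mm across, top 137 mm up) on which the feed chute stands. Bowl handle towards -x.
- pulse_knob (a joint): Angle of the spring-return pulse knob: 0 at rest, grows as it is turned clockwise seen from above, hard stop at 0.87 rad. The spring needs 0.03 N m to start, 0.10 N m at the stop, and brings the knob back to 0 when let go.
- knob_grip (a point): Point on the knob's upright axis, 165 mm above the counter, at (-20, -105) mm in the processor's frame. The black bar grip is 44 mm long, 14 mm wide, its top 172 mm above the counter, on a skirt 46 mm across whose top is at 144 mm. The point turns with the knob: x along the bar, y across its flat sides; at rest they equal the processor's x and y.
- chute_mouth (a point): Centre of the open mouth of the feed chute, level with its rim, 185 mm above the counter, at (25, 60) mm in the processor's frame; axes as the processor's, z up. The grey chute is an upright oblong tube, inside 44 mm (x) by 64 mm (y), walls 3 mm, standing 48 mm above the lid.
- pusher: Grey plastic food pusher, 107 mm tall, about 110 g, upright on the counter. Origin at the centre of its foot, z up, y along its long side. Shaft 32 (x) by 52 mm (y) up to 70 mm, flange 52 x 74 mm from 70 to 75 mm, above it a grip block 26 (x) by 52 mm (y) from 75 to 107 mm. Same when turned half round. Fits the chute with 6 mm to spare all round, its y along the chute's y.
- bowl_large: White ceramic bowl, 144 mm across the rim, 62 mm high, origin under its foot; the smaller bowl is nested in it. Bystander.
- bowl_small: White ceramic bowl, 114 mm across, 56 mm high, resting inside the large bowl, its foot 6 mm above the counter. Bystander.
- press: Closed aluminium tortilla press, plates 196 mm across, 260 mm long with hinge and lever fork, 71 mm high to its folded lever. Origin on the counter under the plates' centre. Bystander.
- tub: Clear plastic tub with its lid on, 108 x 158 mm, 84 mm high, origin under its centre. Bystander.
- whisk: Stainless steel balloon whisk lying on the counter, 260 mm long, about 56 mm high at the wires. Origin on the counter under the neck, x along it, wires at +x. Bystander.
- jar: Glass jar with a steel cap, 60 mm across, 105 mm high, origin under its centre. Bystander, standing near the pusher.
- mill: Dark wooden pepper mill, 54 mm across, 147 mm high, origin under its centre. Bystander, standing near the pusher.
Things that resemble listed ones, but are neither listed nor needed, are in the scene too. Leave any blue or pink look-alike of the pusher alone.

How it is judged:
On the way, in this order (a step that is already met when the one before it is completed fails the run):
1. the pulse knob is turned clockwise to its stop (value of joint pulse_knob above 0.8 rad), for 0.1 s.
2. the knob is let go and has sprung back (value of joint pulse_knob below 0.08 rad and contact force between the fingers and processor below 0.3 N), for 0.2 s.
3. the pusher is picked up off the counter by the fingers (height (world z) of pusher above 0.04 m and contact force between the fingers and pusher above 0.5 N), for 0.1 s.
At the end, for the whole second after the job is handed in: The fingers hold the pusher still and upright (0.10 rad), its foot 4 to 30 mm above the chute rim, centred within 6 mm along each side of the mouth and turned within 0.12 rad of it; neither pusher nor robot touches the food processor, and the knob is back at rest (under 0.08 rad) (all of step 2 and z of pusher in the frame of chute_mouth between 0.004 and 0.03 m and x of pusher in the frame of chute_mouth between -0.006 and 0.006 m and y of pusher in the frame of chute_mouth between -0.006 and 0.006 m and angle between the y axis of pusher and the y axis of chute_mouth, either way round below 0.12 rad and angle between pusher's own z axis and vertical below 0.1 rad and contact force between pusher and processor below 0.1 N and contact force between the arm and processor below 0.3 N and contact force between the fingers and pusher above 0.5 N and linear speed of pusher below 0.02 m/s and angular speed of pusher below 0.15 rad/s); the arm keeps its last pose, push and grip.
It fails at once if the pusher knocks against the food processor (over 3 N) (contact force between pusher and processor above 3 N).
It fails at once if a bowl, the press, the tub, the whisk, the jar or the mill is knocked out of place (moved over 30 mm) (distance of any of bowl_large, bowl_small, press, tub, whisk, jar, mill from where it was at the start of the episode above 0.03 m).
It fails at once if the jar or the mill is knocked over (angle between any of jar, mill's own z axis and vertical above 0.35 rad).
It also fails if it takes over 64 s, if anything falls off the work surface, if the arm or the gripper's body presses on something with over 40 N, if the wrist force passes 120 N, or if a joint passes its speed limit or range.

### The arm

A 6-joint arm with a two-finger parallel gripper is mounted at the origin on the work surface. World frame = base frame: x ahead of the robot, y to its left, z up, the work surface at z = 0. Lengths are in m, angles in rad, forces in N, time in s.
With the tool pointing down it reaches from about 0.375 to 0.975 m from the base axis. Payload 3.8 kg.
Tool frame: the origin (TCP) lies at the very end of the fingers, on their centre line; the grasp point (between the pads) lies 19 mm behind it; z points along the fingers, y is the line along which they close (so a half turn about z gives the same grasp; the last joint's range is limited). The gripper opens to 85 mm and grips with 20 to 120 N. Pads are 22 mm wide; open, the fingers measure 114 mm over their backs; the gripper's body (76 mm by 85 mm) begins 54 mm behind the grasp point. The pads swing forward as they close: fully open they stand 13 mm farther back than shut.
Start: joints at [-1.226, 0.264, 1.604, -0, 1.274, -0.037], TCP at [0.251, -0.626, 0.231] pointing down, gripper open.
Joint ranges: [-2.63, 2.63], [-0.94, 2.18], [0.31, 2.57], [-1.31, 4.45], [0, 2.66], [-2.55, 2.55]. Speed limits (rad/s): [2.57, 2.57, 3.14, 3.14, 3.14, 3.14].

### API

Orientations are given as a rotation vector (axis times angle).
In Python, from workcell import monitor, viewer, workorder gives the robot as it stands.
- The arm moves only by the tool jog_arm, never from a script. Its argument "commands" is a list of rows, each an object with "travel": the shift along the tool's x, y, z in mm, a list of three; "rot": the turn, a rotation vector about the tool's x, y, z in degrees, a list of three; "claw": the closure in counts, from 0 (fully open) to 255 (shut). A call has exactly 5 rows; each row shifts and turns the commanded pose from where the row before left it, along the tool's axes as they then stand; what a row does not reach is not made up. A row lasts 1/10 s, in which the tool goes at most 50 mm and 8.59 degrees, less where a joint would pass 70% of its speed; a pose out of reach is approached as far as the arm can. A call is refused whole if a number of a shift passes 50 or a number of a turn 8.59, either way. A call with a gripper value outside its range is refused whole. The fingers move at their own pace and stop on an object; "force" is the grip in N (left out, the last holds). Time passes only in rows, so rows that do not move let the fingers close, or fill a call up. It gives the time, the measured TCP pose, the force, the opening and the grip force at its end, in the units of the state.
- monitor.read_state(): the state, without advancing time (a new reading comes with each control period).
- viewer.read_camera(name): name is "scene" or "top" or "wrist"; returns a dict with "color" (400x640x3 uint8, blue, green, red), "camera_matrix" (3x3 intrinsics, pixels), "R" (3x3) and "t" (3): a world point X has camera coordinates R X + t. Camera axes: x right, y down, z forward; pixel columns grow to the right and rows downward; lengths in m; the calibration is good to about 2 mm. The wrist camera is an equidistant fisheye: a pixel r from the principal point sees the ray r / f radians off the axis. A picture is of the moment at which its call begins. There is no depth.
- workorder.finish_job(): hands the job in; it is judged then, once.
The state is a dict: "time": time; "q": joint angles; "joint_vel": joint speeds; "joint_torque": joint torques, N m; "tool_pos": TCP position; "tcp_rot": TCP orientation; "wrist_force": force on the tool from outside, world axes, zero at the start; "torque": the same for the moment, N m; "width": opening from 0.0 (shut) to 1.0 (fully open); "grip_force": force on a finger pad.
Only numpy, scipy, OpenCV 4.12 (cv2) and the standard library are available. Lean on these libraries where they do the work, as an engineer would, in place of code of your own. Each camera call takes 0.05 s, during which the arm holds its last target. There are 200 camera calls.

## Working session

There is one attempt and no reset: what is moved stays moved. The work goes in short steps, Python scripts to look and compute and a tool call to move; the robot and the scene stay as the last step left them, time stands still between calls to the robot, and variables do not carry over. Pictures are saved under pics/ and viewed, at most 10 in all, crops included, and the job is handed in when it is done.

Besides the shell and the picture viewer there is one more tool, called after "Request:" by a JSON object that holds its "fn" and its "kwargs". jog_arm: Moves the arm, as the interface text tells. Its arguments: {"type":"object","properties":{"commands":{"type":"array","items":{"type":"object","properties":{"travel":{"type":"array","items":{"type":"number"}},"rot":{"type":"array","items":{"type":"number"}},"claw":{"type":"number"}}}},"force":{"type":"number"}},"required":["commands"]}

```bash
mkdir -p pics
cat > h.py <<'E'
import numpy as np, cv2
from workcell import monitor, viewer, workorder
def ray(c,u,v):
    K=c["camera_matrix"];d=np.linalg.inv(K)@[u,v,1.];R=np.array(c["R"]);t=np.array(c["t"])
    return -R.T@t, R.T@d
def onz(c,u,v,z):
    o,d=ray(c,u,v);return o+d*(z-o[2])/d[2]
def proj(c,X):
    p=np.array(c["R"])@X+c["t"];p=np.array(c["camera_matrix"])@p;return p[:2]/p[2]
E
python3 - <<'E'
from h import *
for n in("scene","top"):
    c=viewer.read_camera(n);cv2.imwrite(f"pics/{n}0.png",c["color"]);np.save(n+"0.npy",c,allow_pickle=True)
    print(n,c["camera_matrix"],-np.array(c["R"]).T@c["t"],c["R"])
print(monitor.read_state())
E
```

```text
scene [[396.62030644   0.         325.50369382]
 [  0.         396.62030644 195.95252293]
 [  0.           0.           1.        ]] [ 1.39947726 -0.09660007  0.72644639] [[ 8.33314374e-03  9.99965212e-01  3.65172587e-04]
 [ 5.82866447e-01 -4.56054566e-03 -8.12555171e-01]
 [-8.12525239e-01  6.98398588e-03 -5.82884174e-01]]
top [[412.08745192   0.         319.84776392]
 [  0.         412.08745192 198.44430601]
 [  0.           0.           1.        ]] [ 0.38781016 -0.08741778  1.236468  ] [[ 0.0125087  -0.99990227  0.00624375]
 [-0.9827561  -0.01344577 -0.18441706]
 [ 0.18448299 -0.00382926 -0.98282825]]
{'time': 0.1, 'q': array([-1.22591771e+00,  2.64716264e-01,  1.60523977e+00, -3.81722892e-05,
        1.27369528e+00, -3.69234864e-02]), 'joint_vel': array([-0.00046226,  0.00092696, -0.00299145,  0.00074339,  0.00068912,
       -0.00117092]), 'joint_torque': array([-8.27098265e-04, -5.16706860e+01, -3.68589914e+01,  3.21449261e-05,
        6.29416929e-03,  6.39587242e-06]), 'tool_pos': array([ 0.25124915, -0.62578644,  0.23005935]), 'tcp_rot': array([-3.08252619e+00, -5.95729616e-01,  5.52238444e-04]), 'wrist_force': array([ 0.0422906 , -0.7448831 ,  0.29695192]), 'torque': array([-0.01791597,  0.05392415, -0.0167483 ]), 'grip_force': 0.0, 'width': 1.0025262734231986}
```

View pics/scene0.png

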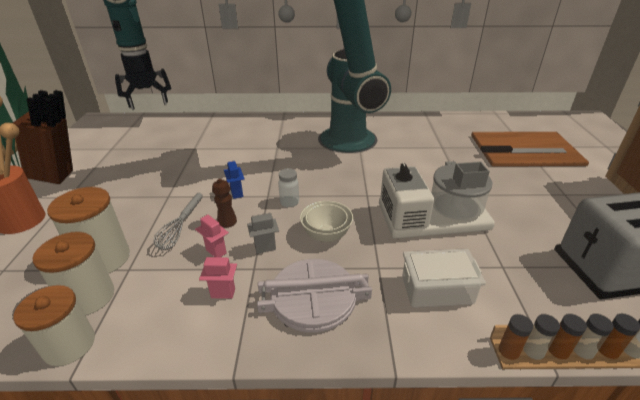

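View pics/top0.png

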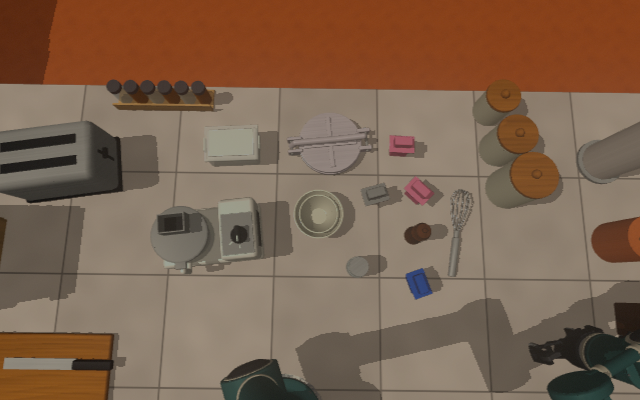

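The scene view shows the grey pusher at (263,233), with look-alikes in pink at (212,237) and (220,278) and blue at (234,180). In the top view the pusher is at (376,194), pinks (418,190) and (402,145), blue (419,284). The processor is at top (210,232), with its knob at (239,234) and chute at (173,222). By its colour, the grey one is the pusher.

Run:
```python
from h import *
t=np.load("top0.npy",allow_pickle=True).item();s=np.load("scene0.npy",allow_pickle=True).item()
f=lambda c,x,y,w,h:cv2.resize(c["color"][y:y+h,x:x+w],(400,300),interpolation=cv2.INTER_CUBIC)
a=np.hstack([f(t,145,190,120,90),f(t,345,170,80,60)]);b=np.hstack([f(s,370,140,140,105),f(s,200,195,80,60)])
cv2.imwrite("pics/crop0.png",np.vstack([a,b]))
# knob / pusher first guesses
print("knob",onz(t,239,234,.172),"chute",onz(t,173,222,.185),"pusher",onz(t,376,190,.107))
g=cv2.cvtColor(t["color"],cv2.COLOR_BGR2GRAY)
print("pusher scene",onz(s,263,220,.107))
```

```text
knob [0.49131713 0.1160967  0.172     ] chute [0.51860994 0.28403909 0.185     ] pusher [ 0.6260422  -0.24884043  0.107     ]
pusher scene [ 0.63669285 -0.24443235  0.107     ]
```

View pics/crop0.png

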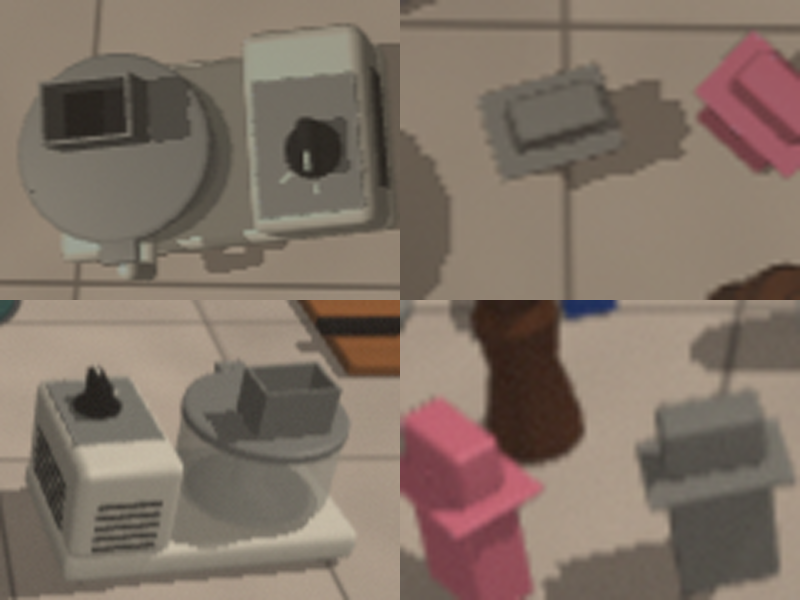

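The crop shows the chute rim centred near top px (171,223), the knob bar near (239,234), and the pusher's grip block at (376.4,191.4), tilted about 0.2 rad. The pusher is grey, not pink or blue, so the choice stands. The processor is turned slightly, about 0.07 rad.

```bash
cat >> h.py <<'E'
from scipy.spatial.transform import Rotation as Ro
def tooldown(yaw): # tool x at yaw, z down
    c,s=np.cos(yaw),np.sin(yaw);return Ro.from_matrix(np.array([[c,s,0],[s,-c,0],[0,0,-1.]]))
def plan(pos,yaw,n,p0=None,dirn=0):
    s=monitor.read_state();R=Ro.from_rotvec(s["tcp_rot"]);p=np.array(s["tool_pos"]);T=tooldown(yaw)
    d=(R.inv()*T).as_rotvec()
    if dirn and np.sign(d[2])!=dirn and abs(d[2])>.5: d=d*(1-2*np.pi/np.linalg.norm(d))
    step=(np.array(pos)-p)/n
    for i in range(n):
        print(np.round(R.inv().apply(step)*1000,1),np.round(np.degrees(d)/n,2)); R=R*Ro.from_rotvec(d/n)
    print("q",np.round(s["q"],2))
E
python3 - <<'E'
from h import *
t=np.load("top0.npy",allow_pickle=True).item()
P=lambda ox,oy,sc,pts,z:np.array([onz(t,ox+x/sc,oy+y/sc,z)[:2] for x,y in pts])
ch=P(145,190,10/3,[(40,82),(130,76),(132,137),(46,148)],.185)
print("chute",ch.mean(0),ch, [np.linalg.norm(ch[i]-ch[i-1]) for i in range(4)])
pu=P(345-80,170,5,[(508,97),(598,78),(607,112),(517,137)],.107)
print("pusher",pu.mean(0),[np.linalg.norm(pu[i]-pu[i-1]) for i in range(4)])
for q,n in((ch,"c"),(pu,"p")):
    v=(q[0]-q[1])+(q[3]-q[2]);print(n,"yaw",np.arctan2(-v[0],v[1]))
k=P(145,190,10/3,[(313,148)],.155)[0];c=ch.mean(0);v=c-k
print("knob",k,"dist",np.linalg.norm(v),"expect",np.hypot(45,165),"yaw",np.arctan2(v[1],v[0])-np.arctan2(165,45))
plan([.49,.12,.27],3.21,20)
E
```

```text
chute [0.51549738 0.28863697] [[0.53719564 0.32657201]
 [0.54280116 0.25765223]
 [0.49563996 0.25266822]
 [0.48635277 0.31765544]] [np.float64(0.051618817879903696), np.float64(0.06914735981100026), np.float64(0.04742382372244499), np.float64(0.06564746754386794)]
pusher [ 0.6226537  -0.25022333] [np.float64(0.023264657863186565), np.float64(0.05197945684736724), np.float64(0.019983655161775693), np.float64(0.052714981464038406)]
c yaw 0.11076171920624817
p yaw 0.25646508003136737
knob [0.49191642 0.11955785] dist 0.17071559022445162 expect 171.0263137648707 yaw 0.12767889334849447
[ 25.  -30.2  -1.9] [-0.   -0.01 -8.1 ]
[ 29.  -26.3  -1.9] [-0.   -0.01 -8.1 ]
[ 32.4 -22.   -1.9] [-0.   -0.01 -8.1 ]
[ 35.2 -17.2  -1.9] [-0.   -0.01 -8.1 ]
[ 37.2 -12.1  -2. ] [-0.   -0.01 -8.1 ]
[38.6 -6.7 -2. ] [-0.   -0.01 -8.1 ]
[39.1 -1.2 -2. ] [-0.   -0.01 -8.1 ]
[38.9  4.3 -2. ] [-0.   -0.01 -8.1 ]
[37.9  9.8 -2. ] [-0.   -0.01 -8.1 ]
[36.2 15.  -2. ] [-0.   -0.01 -8.1 ]
[33.7 20.  -2. ] [-0.   -0.01 -8.1 ]
[30.5 24.5 -2. ] [-0.   -0.01 -8.1 ]
[26.8 28.6 -2. ] [-0.   -0.01 -8.1 ]
[22.5 32.1 -2. ] [-0.   -0.01 -8.1 ]
[17.7 34.9 -2. ] [-0.   -0.01 -8.1 ]
[12.6 37.1 -2. ] [-0.   -0.01 -8.1 ]
[ 7.3 38.5 -2. ] [-0.   -0.01 -8.1 ]
[ 1.8 39.1 -2. ] [-0.   -0.01 -8.1 ]
[-3.7 39.  -2. ] [-0.   -0.01 -8.1 ]
[-9.2 38.1 -2. ] [-0.   -0.01 -8.1 ]
q [-1.23  0.26  1.61 -0.    1.27 -0.04]
```

Request:
{"fn": "jog_arm", "kwargs": {"commands": [{"travel":[25,-30,-2],"rot":[0,0,-8.2],"claw":0},{"travel":[29,-26,-2],"rot":[0,0,-8.2],"claw":0},{"travel":[32,-22,-2],"rot":[0,0,-8.2],"claw":0},{"travel":[35,-17,-2],"rot":[0,0,-8.2],"claw":0},{"travel":[37,-12,-2],"rot":[0,0,-8.2],"claw":0}]}}

```text
time: 0.6
tool_pos: [0.3105, -0.4391, 0.2407]
tcp_rot: [-2.675, -1.645, -0.0]
wrist_force: [0.8, 0.0, -0.1]
width: 0.998
grip_force: 0.0
```

Request:
{"fn": "jog_arm", "kwargs": {"commands": [{"travel":[39,-7,-2],"rot":[0,0,-8.2],"claw":0},{"travel":[39,-1,-2],"rot":[0,0,-8.2],"claw":0},{"travel":[39,4,-2],"rot":[0,0,-8.2],"claw":0},{"travel":[38,10,-2],"rot":[0,0,-8.2],"claw":0},{"travel":[36,15,-2],"rot":[0,0,-8.2],"claw":0}]}}

```text
time: 1.1
tool_pos: [0.3678, -0.2516, 0.251]
tcp_rot: [-1.93, -2.479, -0.0]
wrist_force: [1.0, -0.2, -0.2]
width: 1.002
grip_force: 0.0
```

Request:
{"fn": "jog_arm", "kwargs": {"commands": [{"travel":[34,20,-2],"rot":[0,0,-8.2],"claw":0},{"travel":[30,25,-2],"rot":[0,0,-8.2],"claw":0},{"travel":[27,29,-2],"rot":[0,0,-8.2],"claw":0},{"travel":[22,32,-2],"rot":[0,0,-8.2],"claw":0},{"travel":[18,35,-2],"rot":[0,0,-8.2],"claw":0}]}}

```text
time: 1.6
tool_pos: [0.4247, -0.0639, 0.2611]
tcp_rot: [-0.939, -2.998, 0.0]
wrist_force: [0.4, -0.9, 0.3]
width: 0.999
grip_force: 0.0
```

Request:
{"fn": "jog_arm", "kwargs": {"commands": [{"travel":[12,37,-2],"rot":[0,0,-8.2],"claw":0},{"travel":[7,38,-2],"rot":[0,0,-8.2],"claw":0},{"travel":[2,39,-2],"rot":[0,0,-8.2],"claw":0},{"travel":[-4,39,-2],"rot":[0,0,-8.2],"claw":0},{"travel":[-9,38,-2],"rot":[0,0,-8.2],"claw":0}]}}

```text
time: 2.1
tool_pos: [0.4793, 0.1231, 0.271]
tcp_rot: [0.171, -3.137, 0.0]
wrist_force: [1.0, -0.7, -0.1]
width: 1.001
grip_force: 0.0
```

Run:
```python
from h import *
c=viewer.read_camera("wrist");cv2.imwrite("pics/w1.png",c["color"]);np.save("w1.npy",c,allow_pickle=True)
print(c["camera_matrix"],-np.array(c["R"]).T@c["t"],c["R"])
s=monitor.read_state();print(s["tool_pos"],s["tcp_rot"],s["q"],s["time"])
```

```text
[[309.70691629   0.         320.79394853]
 [  0.         309.70691629 202.87776281]
 [  0.           0.           1.        ]] [0.41388883 0.11556382 0.4137407 ] [[-1.07685800e-01  9.94184976e-01  3.52818481e-05]
 [ 9.59977992e-01  1.03971419e-01  2.60061913e-01]
 [ 2.58545978e-01  2.80388450e-02 -9.65591943e-01]]
[0.48080104 0.128183   0.27136523] [-0.18247657  3.13473159  0.00779384] [ 0.20720698 -0.10170303  1.92369829  0.00483414  1.31733533 -1.48108747] 2.15
```

View pics/w1.png

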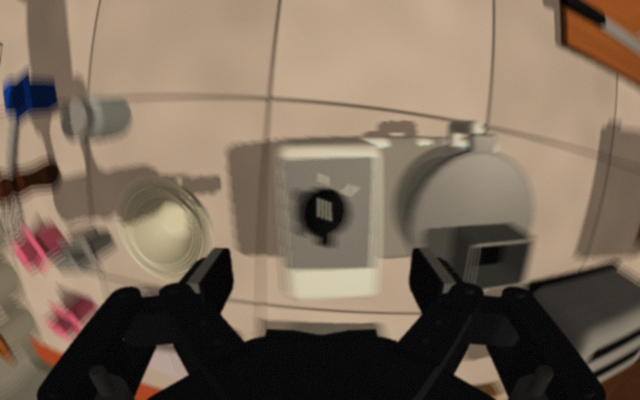

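The wrist view shows the knob at (324,213) between the open fingers, and the chute with its rim around (490,258). It's slightly blurred, so I'll take a still one enlarged.

```bash
cat >> h.py <<'E'
def wray(c,u,v):
    K=c["camera_matrix"];x=(u-K[0,2])/K[0,0];y=(v-K[1,2])/K[1,1];r=np.hypot(x,y)+1e-12
    d=np.array([x/r*np.sin(r),y/r*np.sin(r),np.cos(r)]);R=np.array(c["R"]);return -R.T@c["t"],R.T@d
def wz(c,u,v,z):
    o,d=wray(c,u,v);return o+d*(z-o[2])/d[2]
E
python3 - <<'E'
from h import *
c=viewer.read_camera("wrist");np.save("w2.npy",c,allow_pickle=True)
im=c["color"];a=cv2.resize(im[185:260,285:365],None,fx=5,fy=5,interpolation=cv2.INTER_CUBIC);b=cv2.resize(im[205:305,410:540],None,fx=3,fy=3.75,interpolation=cv2.INTER_CUBIC)
cv2.imwrite("pics/w2.png",np.hstack([a,b]))
m=(im[190:250,290:360].max(2)<60).astype(np.uint8);n,l,st,ce=cv2.connectedComponentsWithStats(m);print(st,ce)
s=monitor.read_state();print(s["tool_pos"],s["tcp_rot"],s["time"])
E
```

```text
[[   0    0   70   60 2505]
 [   0    0   47   52 1695]] [[43.02754491 34.83712575]
 [21.89734513 21.61238938]]
[0.47998997 0.12534938 0.27109093] [-1.71725625e-01  3.13683717e+00  2.80343137e-03] 2.2
```

View pics/w2.png

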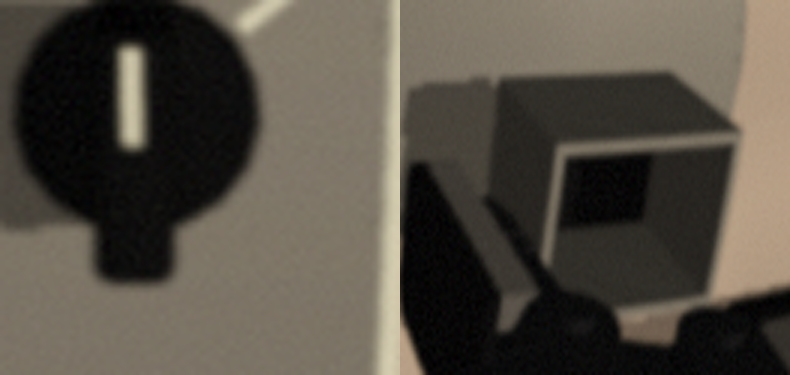

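The close crop shows the skirt centred at about (312.4,207.4) and the bar pointing down the image, its far end at (312,241.4). The chute rim corners are at (462.3,242.3), (523.3,239.7) and (513.3,285).

Run:
```python
from h import *
c=np.load("w2.npy",allow_pickle=True).item()
W=lambda u,v,z:wz(c,u,v,z)[:2]
k=W(312.4,207.4,.144);print("skirt",k,"edges",W(288,207.4,.144),W(337,207.4,.144),W(312.4,230,.144))
a,b,e=W(311.2,194,.172),W(312,215,.172),W(312,241.4,.172);v=e-a;print("mark",a,b,"end",e,"yaw",np.arctan2(v[1],v[0]))
tl,tr,br=W(462.3,242.3,.185),W(523.3,239.7,.185),W(513.3,285,.185)
print(tl,tr,br,np.linalg.norm(tl-tr),np.linalg.norm(tr-br));v=tr-tl;y=np.arctan2(-v[0],v[1]);ch=(tl+br)/2;print("chute",ch,y)
R=np.array([[np.cos(y),-np.sin(y)],[np.sin(y),np.cos(y)]])
print("knob from chute",ch+R@[-.045,-.165]);v=ch-k;yy=np.arctan2(v[1],v[0])-np.arctan2(165,45);print(np.linalg.norm(v),yy)
plan([*k,.20],yy+np.pi,5)
```

```text
skirt [0.49301727 0.12208728] edges [0.49555993 0.10000656] [0.49048035 0.1442746 ] [0.51472142 0.12442826]
mark [0.47391671 0.11963113] [0.49142281 0.12217433] end [0.51464133 0.12465677] yaw 0.12278476776504234
[0.49802791 0.25319737] [0.4908928  0.32154679] [0.53939521 0.32836844] 0.06872083427548055 0.048979776174225526
chute [0.51871156 0.2907829 ] 0.10401492971987959
knob from chute [0.4910863  0.12200244]
0.17064117503727572 0.1151022095419072
[-2.5 -1.  14.2] [ 0.02  0.   -0.07]
[-2.5 -1.  14.2] [ 0.02  0.   -0.07]
[-2.5 -1.  14.2] [ 0.02  0.   -0.07]
[-2.5 -1.  14.2] [ 0.02  0.   -0.07]
[-2.5 -0.9 14.2] [ 0.02  0.   -0.07]
q [ 0.2  -0.1   1.93  0.    1.32 -1.48]
```

Request:
{"fn": "jog_arm", "kwargs": {"commands": [{"travel":[-4,-2,24],"rot":[0,0,0],"claw":0},{"travel":[-4,-2,24],"rot":[0,0,0],"claw":0},{"travel":[-4,-1,24],"rot":[0,0,0],"claw":0},{"travel":[-1,0,24],"rot":[0,0,0],"claw":0},{"travel":[0,0,24],"rot":[0,0,0],"claw":0}]}}

```text
time: 2.7
tool_pos: [0.4925, 0.117, 0.15]
tcp_rot: [0.158, -3.137, 0.001]
wrist_force: [-0.1, -0.5, -0.1]
width: 0.998
grip_force: 0.0
```

Request:
{"fn": "jog_arm", "kwargs": {"commands": [{"travel":[0,0,0],"claw":140},{"travel":[0,0,0],"claw":255},{"claw":255},{"claw":255},{"claw":255}], "force": 30}}

```text
$.commands[0]: bad value
```

Run:
```python
from h import *
print(monitor.read_state())
```

```text
{'time': 2.7, 'q': array([ 1.84218789e-01,  1.18259181e-02,  2.04573326e+00, -4.52759129e-04,
        1.08480900e+00, -1.48710524e+00]), 'joint_vel': array([-4.84478168e-04,  2.35012899e-01,  2.39683682e-01, -3.17494739e-04,
       -4.74883693e-01,  4.38520916e-05]), 'joint_torque': array([ 2.13157560e-02, -3.61144102e+01, -3.45084178e+01, -4.49361731e-03,
        5.56124188e-01, -1.76833557e-03]), 'tool_pos': array([0.49247704, 0.11695091, 0.14997716]), 'tcp_rot': array([ 1.58138061e-01, -3.13689391e+00,  7.85601682e-04]), 'wrist_force': array([-0.0985419 , -0.50156535, -0.06245174]), 'torque': array([ 0.04657593, -0.03050779, -0.00727572]), 'grip_force': 0.0, 'width': 0.9980965103543241}
```

Request:
{"fn": "jog_arm", "kwargs": {"commands": [{"travel":[0,5,0],"rot":[0,0,-1],"claw":0},{"travel":[0,0,0],"rot":[0,0,0],"claw":255},{"travel":[0,0,0],"rot":[0,0,0],"claw":255},{"travel":[0,0,0],"rot":[0,0,0],"claw":255},{"travel":[0,0,0],"rot":[0,0,0],"claw":255}], "force": 30}}

```text
time: 3.2
tool_pos: [0.4933, 0.123, 0.1527]
tcp_rot: [-0.188, 3.134, 0.0]
wrist_force: [-0.2, -0.1, -0.5]
width: 0.334
grip_force: 0.0
```

Request:
{"fn": "jog_arm", "kwargs": {"commands": [{"travel":[0,0,0],"rot":[0,0,0],"claw":255},{"travel":[0,0,0],"rot":[0,0,0],"claw":255},{"travel":[0,0,0],"rot":[0,0,0],"claw":255},{"travel":[0,0,0],"rot":[0,0,0],"claw":255},{"travel":[0,0,0],"rot":[0,0,0],"claw":255}]}}

```text
time: 3.7
tool_pos: [0.493, 0.1226, 0.1523]
tcp_rot: [-0.188, 3.135, -0.001]
wrist_force: [-1.1, -1.8, 5.7]
width: 0.155
grip_force: 34.2
```

Request:
{"fn": "jog_arm", "kwargs": {"commands": [{"travel":[0,0,0],"rot":[0,0,6],"claw":255},{"travel":[0,0,0],"rot":[0,0,6],"claw":255},{"travel":[0,0,0],"rot":[0,0,6],"claw":255},{"travel":[0,0,0],"rot":[0,0,6],"claw":255},{"travel":[0,0,0],"rot":[0,0,6],"claw":255}]}}

```text
time: 4.2
tool_pos: [0.4931, 0.1232, 0.1523]
tcp_rot: [0.636, 3.075, 0.002]
wrist_force: [-1.1, 0.8, 5.0]
width: 0.155
grip_force: 34.1
```

Request:
{"fn": "jog_arm", "kwargs": {"commands": [{"travel":[0,0,0],"rot":[0,0,6],"claw":255},{"travel":[0,0,0],"rot":[0,0,6],"claw":255},{"travel":[0,0,0],"rot":[0,0,5],"claw":255},{"travel":[0,0,0],"rot":[0,0,3],"claw":255},{"travel":[0,0,0],"rot":[0,0,0],"claw":255}]}}

```text
time: 4.7
tool_pos: [0.4934, 0.1235, 0.1523]
tcp_rot: [1.154, 2.92, 0.003]
wrist_force: [-0.1, 0.7, 5.5]
width: 0.153
grip_force: 34.2
```

Run:
```python
from h import *
s=monitor.read_state();print(s)
c=viewer.read_camera("wrist");cv2.imwrite("pics/w3.png",c["color"])
```

```text
{'time': 4.7, 'q': array([ 1.95788395e-01,  1.18177656e-02,  2.04100960e+00,  9.35806161e-04,
        1.08626553e+00, -6.22836380e-01]), 'joint_vel': array([-0.0007362 ,  0.00087455,  0.00095667,  0.00119562, -0.00179193,
       -0.04505831]), 'joint_torque': array([ -0.86119093, -31.92606568, -31.13892674,  -0.37832309,
         0.10104136,   0.4908281 ]), 'tool_pos': array([0.49335048, 0.12352427, 0.15234612]), 'tcp_rot': array([1.15387947, 2.92023447, 0.00321794]), 'wrist_force': array([-0.14342361,  0.6864801 ,  5.48610513]), 'torque': array([0.23746858, 0.0141487 , 0.15432845]), 'grip_force': 34.2086523771286, 'width': 0.1527468899384651}
```

View pics/w3.png

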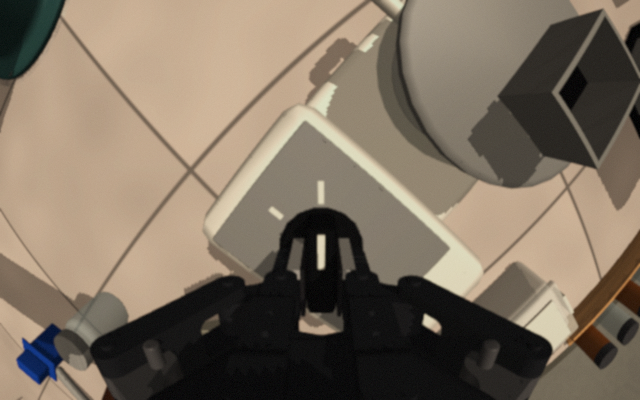

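The wrist view shows the bar's mark at (320,250) lined up with the stop tick at (320,190). The tool has turned 0.87 rad against 0.15 N m, so the knob is at its stop. Next I release it.

Request:
{"fn": "jog_arm", "kwargs": {"commands": [{"travel":[0,0,0],"rot":[0,0,0],"claw":0},{"travel":[0,0,0],"rot":[0,0,0],"claw":0},{"travel":[0,0,0],"rot":[0,0,0],"claw":0},{"travel":[0,0,0],"rot":[0,0,0],"claw":0},{"travel":[0,0,0],"rot":[0,0,0],"claw":0}]}}

```text
time: 5.25
tool_pos: [0.4922, 0.1227, 0.151]
tcp_rot: [-1.154, -2.921, 0.001]
wrist_force: [-0.5, -0.8, -0.6]
width: 0.986
grip_force: 0.0
```

Request:
{"fn": "jog_arm", "kwargs": {"commands": [{"travel":[0,0,0],"rot":[0,0,0],"claw":0},{"travel":[0,0,-20],"rot":[0,0,0],"claw":0},{"travel":[0,0,-40],"rot":[0,0,0],"claw":0},{"travel":[0,0,-40],"rot":[0,0,0],"claw":0},{"travel":[0,0,0],"rot":[0,0,0],"claw":0}]}}

```text
time: 5.75
tool_pos: [0.4964, 0.1236, 0.2583]
tcp_rot: [1.151, 2.912, 0.01]
wrist_force: [0.8, 0.0, 0.2]
width: 0.996
grip_force: 0.0
```

Run:
```python
from h import *
plan([.57,-.235,.255],np.pi/2+.24,10)
```

```text
[-29.9 -21.1   0.3] [0.07 0.02 3.31]
[-31.1 -19.4   0.3] [0.07 0.02 3.31]
[-32.1 -17.6   0.4] [0.07 0.02 3.31]
[-33.1 -15.7   0.4] [0.07 0.02 3.31]
[-33.9 -13.7   0.4] [0.07 0.02 3.31]
[-34.7 -11.7   0.4] [0.07 0.02 3.31]
[-35.3  -9.7   0.4] [0.07 0.02 3.31]
[-35.8  -7.7   0.4] [0.07 0.02 3.31]
[-36.2  -5.6   0.4] [0.07 0.02 3.31]
[-36.4  -3.5   0.3] [0.07 0.02 3.31]
q [ 0.2  -0.07  1.92 -0.    1.28 -0.62]
```

Request:
{"fn": "jog_arm", "kwargs": {"commands": [{"travel":[-30,-21,0],"rot":[0,0,3.3],"claw":0},{"travel":[-31,-19,0],"rot":[0,0,3.3],"claw":0},{"travel":[-32,-18,0],"rot":[0,0,3.3],"claw":0},{"travel":[-33,-16,0],"rot":[0,0,3.3],"claw":0},{"travel":[-34,-14,0],"rot":[0,0,3.3],"claw":0}]}}

```text
time: 6.25
tool_pos: [0.5286, -0.058, 0.2507]
tcp_rot: [-1.565, -2.724, 0.0]
wrist_force: [0.5, 1.0, -0.9]
width: 1.003
grip_force: 0.0
```

Request:
{"fn": "jog_arm", "kwargs": {"commands": [{"travel":[-35,-12,0],"rot":[0,0,3.3],"claw":0},{"travel":[-35,-10,0],"rot":[0,0,3.3],"claw":0},{"travel":[-36,-8,0],"rot":[0,0,3.3],"claw":0},{"travel":[-36,-6,0],"rot":[0,0,3.3],"claw":0},{"travel":[-36,-4,0],"rot":[0,0,3.3],"claw":0}]}}

```text
time: 6.75
tool_pos: [0.564, -0.2377, 0.2505]
tcp_rot: [-1.94, -2.47, 0.0]
wrist_force: [0.7, -0.2, -0.4]
width: 1.003
grip_force: 0.0
```

Request:
{"fn": "jog_arm", "kwargs": {"commands": [{"travel":[0,20,0],"rot":[0,0,0],"claw":0},{"travel":[0,20,0],"rot":[0,0,0],"claw":0},{"travel":[0,0,0],"rot":[0,0,0],"claw":0},{"travel":[0,0,0],"rot":[0,0,0],"claw":0},{"travel":[0,0,0],"rot":[0,0,0],"claw":0}]}}

```text
time: 7.25
tool_pos: [0.6021, -0.2264, 0.2508]
tcp_rot: [-1.936, -2.473, 0.001]
wrist_force: [0.4, -0.1, 0.1]
width: 1.003
grip_force: 0.0
```

Run:
```python
from h import *
c=viewer.read_camera("wrist");cv2.imwrite("pics/w4.png",c["color"]);np.save("w4.npy",c,allow_pickle=True)
s=monitor.read_state();print(s["tool_pos"],s["tcp_rot"],s["time"])
```

```text
[ 0.60216503 -0.22642752  0.25106129] [-1.93627030e+00 -2.47318196e+00  6.61889825e-04] 7.3
```

View pics/w4.png

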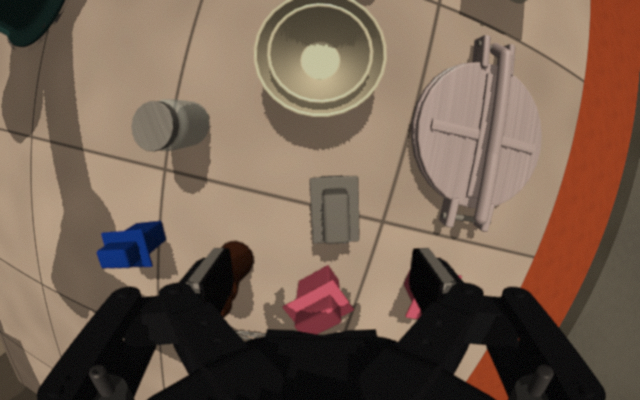

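The wrist view shows the grey pusher at (335,212), its grip block roughly (323,190)–(349,242). The pink one is at (318,300), the mill at (237,262) and the jar at (160,125).

Run:
```python
from h import *
c=np.load("w4.npy",allow_pickle=True).item();im=c["color"]
a=im[170:255,300:370];hsv=cv2.cvtColor(a,cv2.COLOR_BGR2HSV);m=((hsv[...,1]<45)).astype(np.uint8)
n,l,st,ce=cv2.connectedComponentsWithStats(m);i=1+np.argmax(st[1:,4]);print(st[i],ce[i])
r=cv2.minAreaRect(cv2.findContours((l==i).astype(np.uint8),0,2)[0][0]);print(r)
cv2.imwrite("pics/w5.png",np.hstack([cv2.resize(a,(490,595),interpolation=cv2.INTER_CUBIC),cv2.resize(cv2.cvtColor((l==i).astype(np.uint8)*255,cv2.COLOR_GRAY2BGR),(245,298)).repeat(1,0) if 0 else cv2.copyMakeBorder(cv2.resize(cv2.cvtColor((l==i).astype(np.uint8)*255,cv2.COLOR_GRAY2BGR),(245,298)),0,297,0,0,0)]))
```

```text
[31 56  8  6 11] [34.90909091 58.81818182]
((34.79999923706055, 59.40000534057617), (5.0596442222595215, 6.324554920196533), 71.56504821777344)
```

View pics/w5.png

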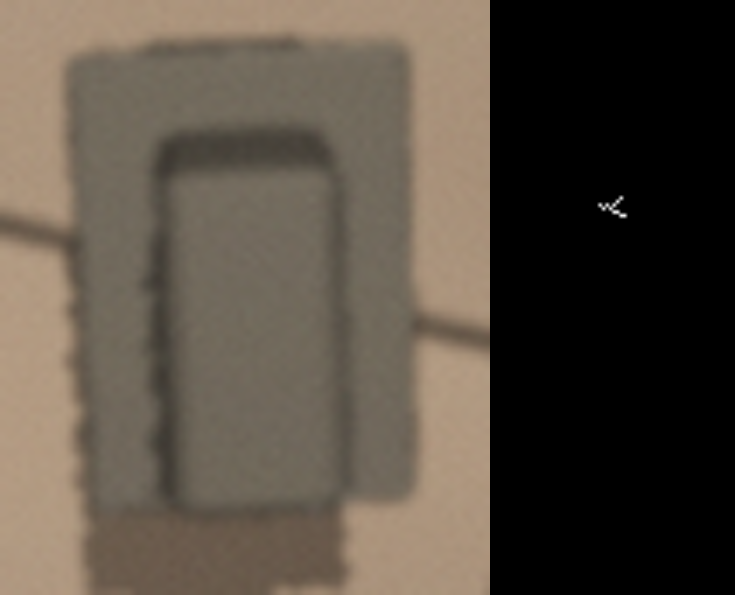

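Crop at 7x from (300,170): block top corners at (165,170), (333,168), (347,502), (182,507); flange corners at (68,52), (410,42), (413,500).

Run:
```python
from h import *
c=np.load("w4.npy",allow_pickle=True).item()
P=lambda pts,z:np.array([wz(c,300+x/7,170+y/7,z)[:2] for x,y in pts])
b=P([(165,170),(333,168),(347,504),(182,507)],.107);f=P([(68,52),(410,42),(413,500)],.075)
for q in(b,f):print(q.round(4).tolist(),[np.linalg.norm(q[i]-q[i+1]).round(4) for i in range(len(q)-1)])
v=(b[0]-b[3])+(b[1]-b[2]);y=np.arctan2(-v[0],v[1]);w=f[1]-f[2];print("block",b.mean(0),y,"flange",(f[0]+f[2])/2,np.arctan2(-w[0],w[1]))
plan([*b.mean(0),.20],y+np.pi/2,5)
m=b.mean(0)
```

```text
[[0.6051, -0.2292], [0.6273, -0.2234], [0.6422, -0.2705], [0.6194, -0.2765]] [np.float64(0.0229), np.float64(0.0494), np.float64(0.0236)]
[[0.5888, -0.2224], [0.6381, -0.2086], [0.6585, -0.2794]] [np.float64(0.0512), np.float64(0.0737)]
block [ 0.62349636 -0.24986987] 0.3004426025369751 flange [ 0.62365173 -0.25090135] 0.2816128808673097
[-5.6  3.  10.2] [-0.01 -0.   -0.67]
[-5.6  3.  10.2] [-0.01 -0.   -0.67]
[-5.6  2.9 10.2] [-0.01 -0.   -0.67]
[-5.7  2.8 10.2] [-0.01 -0.   -0.67]
[-5.7  2.8 10.2] [-0.01 -0.   -0.67]
q [-0.4   0.19  1.65 -0.    1.3  -0.64]
```

Request:
{"fn": "jog_arm", "kwargs": {"commands": [{"travel":[-9,5,10],"rot":[0,0,-1],"claw":0},{"travel":[-9,5,20],"rot":[0,0,-1],"claw":0},{"travel":[-10,4,30],"rot":[0,0,-1],"claw":0},{"travel":[0,0,30],"rot":[0,0,0],"claw":0},{"travel":[0,0,0],"rot":[0,0,0],"claw":0}]}}

```text
time: 7.8
tool_pos: [0.6199, -0.2491, 0.1548]
tcp_rot: [-1.865, -2.515, 0.004]
wrist_force: [-0.6, -0.2, -0.1]
width: 1.001
grip_force: 0.0
```

Run:
```python
from h import *
plan([.6235,-.2503,.080],.29+np.pi/2,3)
```

```text
[-0.9  1.2 24.9] [-0.16 -0.13  0.09]
[-0.8  1.2 24.9] [-0.16 -0.13  0.09]
[-0.8  1.1 24.9] [-0.16 -0.13  0.09]
q [-0.42  0.31  1.69 -0.    1.15 -0.71]
```

Request:
{"fn": "jog_arm", "kwargs": {"commands": [{"travel":[-2,3,25],"rot":[0,0,0],"claw":0},{"travel":[0,0,10],"rot":[0,0,0],"claw":0},{"travel":[0,0,0],"rot":[0,0,0],"claw":0},{"travel":[0,0,0],"rot":[0,0,0],"claw":0},{"travel":[0,0,0],"rot":[0,0,0],"claw":0}]}}

```text
time: 8.3
tool_pos: [0.628, -0.2515, 0.1281]
tcp_rot: [1.87, 2.521, 0.001]
wrist_force: [0.2, 0.4, 0.2]
width: 1.002
grip_force: 0.0
```

Run:
```python
from h import *
plan([.6235,-.2503,.080],.29+np.pi/2,2)
```

```text
[ 1.3 -2.  24.1] [0.05 0.05 0.13]
[ 1.3 -2.  24.1] [0.05 0.05 0.13]
q [-0.42  0.34  1.7  -0.    1.1  -0.71]
```

Request:
{"fn": "jog_arm", "kwargs": {"commands": [{"travel":[2,-4,20],"rot":[0,0,0.2],"claw":0},{"travel":[0,0,20],"rot":[0,0,0],"claw":0},{"travel":[0,0,8],"rot":[0,0,0],"claw":0},{"travel":[0,0,0],"rot":[0,0,0],"claw":0},{"travel":[0,0,0],"rot":[0,0,0],"claw":0}]}}

```text
time: 8.8
tool_pos: [0.6234, -0.2507, 0.0794]
tcp_rot: [1.875, 2.519, 0.0]
wrist_force: [-0.8, 0.7, -0.4]
width: 1.003
grip_force: 0.0
```

Request:
{"fn": "jog_arm", "kwargs": {"commands": [{"travel":[0,0,0],"rot":[0,0,0],"claw":255},{"travel":[0,0,0],"rot":[0,0,0],"claw":255},{"travel":[0,0,0],"rot":[0,0,0],"claw":255},{"travel":[0,0,0],"rot":[0,0,0],"claw":255},{"travel":[0,0,0],"rot":[0,0,0],"claw":255}], "force": 50}}

```text
time: 9.3
tool_pos: [0.6231, -0.2506, 0.0788]
tcp_rot: [1.875, 2.519, 0.0]
wrist_force: [1.2, 0.5, 6.1]
width: 0.296
grip_force: 50.6
```

Request:
{"fn": "jog_arm", "kwargs": {"commands": [{"travel":[0,0,0],"rot":[0,0,0],"claw":255},{"travel":[0,0,0],"rot":[0,0,0],"claw":255},{"travel":[0,0,-5],"rot":[0,0,0],"claw":255},{"travel":[0,0,-10],"rot":[0,0,0],"claw":255},{"travel":[0,0,-10],"rot":[0,0,0],"claw":255}]}}

```text
time: 9.8
tool_pos: [0.6222, -0.2502, 0.1034]
tcp_rot: [-1.875, -2.519, 0.0]
wrist_force: [0.4, -0.3, -0.4]
width: 0.296
grip_force: 49.7
```

Request:
{"fn": "jog_arm", "kwargs": {"commands": [{"travel":[0,0,-30],"rot":[0,0,0],"claw":255},{"travel":[0,0,-45],"rot":[0,0,0],"claw":255},{"travel":[0,0,-50],"rot":[0,0,0],"claw":255},{"travel":[0,0,-50],"rot":[0,0,0],"claw":255},{"travel":[0,0,-30],"rot":[0,0,0],"claw":255}]}}

```text
time: 10.3
tool_pos: [0.624, -0.2509, 0.315]
tcp_rot: [1.871, 2.514, 0.003]
wrist_force: [0.4, -0.1, -0.9]
width: 0.295
grip_force: 49.7
```

Run:
```python
from h import *
plan([.5185,.23,.33],.115+np.pi/2,15)
```

```text
[32.7  2.5 -1.1] [0.02 0.02 0.67]
[32.8  2.1 -1.1] [0.02 0.02 0.67]
[32.8  1.7 -1.1] [0.02 0.02 0.67]
[32.8  1.3 -1.1] [0.02 0.02 0.67]
[32.8  0.9 -1.1] [0.02 0.02 0.67]
[32.8  0.5 -1.1] [0.02 0.02 0.67]
[32.8  0.2 -1.1] [0.02 0.02 0.67]
[32.8 -0.2 -1.1] [0.02 0.02 0.67]
[32.8 -0.6 -1.1] [0.02 0.02 0.67]
[32.8 -1.  -1.1] [0.02 0.02 0.67]
[32.8 -1.4 -1.1] [0.02 0.02 0.67]
[32.8 -1.8 -1. ] [0.02 0.02 0.67]
[32.8 -2.2 -1. ] [0.02 0.02 0.67]
[32.7 -2.5 -1. ] [0.02 0.02 0.67]
[32.7 -2.9 -1. ] [0.02 0.02 0.67]
q [-0.42  0.22  1.51 -0.    1.41 -0.71]
```

Request:
{"fn": "jog_arm", "kwargs": {"commands": [{"travel":[20,2,-3],"rot":[0,0,0.7],"claw":255},{"travel":[33,2,-3],"rot":[0,0,0.7],"claw":255},{"travel":[40,2,-1],"rot":[0,0,0.7],"claw":255},{"travel":[40,1,0],"rot":[0,0,0.7],"claw":255},{"travel":[40,1,0],"rot":[0,0,0.7],"claw":255}]}}

```text
time: 10.8
tool_pos: [0.5848, -0.08, 0.3164]
tcp_rot: [1.953, 2.46, 0.001]
wrist_force: [0.2, 0.0, -0.5]
width: 0.299
grip_force: 49.7
```

Request:
{"fn": "jog_arm", "kwargs": {"commands": [{"travel":[40,1,0],"rot":[0,0,0.7],"claw":255},{"travel":[40,0,0],"rot":[0,0,0.7],"claw":255},{"travel":[40,0,0],"rot":[0,0,0.7],"claw":255},{"travel":[40,-1,0],"rot":[0,0,0.7],"claw":255},{"travel":[40,-1,0],"rot":[0,0,0.7],"claw":255}]}}

```text
time: 11.3
tool_pos: [0.5429, 0.1159, 0.3164]
tcp_rot: [2.026, 2.4, 0.002]
wrist_force: [0.6, 0.2, -0.8]
width: 0.292
grip_force: 49.7
```

Request:
{"fn": "jog_arm", "kwargs": {"commands": [{"travel":[35,-2,0],"rot":[0,0,0.7],"claw":255},{"travel":[35,-2,0],"rot":[0,0,0.7],"claw":255},{"travel":[25,-2,0],"rot":[0,0,0.7],"claw":255},{"travel":[15,0,0],"rot":[0,0,0.7],"claw":255},{"travel":[0,0,0],"rot":[0,0,0],"claw":255}]}}

```text
time: 11.8
tool_pos: [0.5202, 0.224, 0.3161]
tcp_rot: [-2.081, -2.354, -0.002]
wrist_force: [1.0, 0.2, -1.5]
width: 0.296
grip_force: 49.7
```

Run:
```python
from h import *
plan([.5185,.2905,.31],.115+np.pi/2,4)
s=monitor.read_state();print(s["tool_pos"],s["grip_force"])
```

```text
[16.6  1.6  1.5] [ 0.01 -0.01  0.11]
[16.6  1.6  1.5] [ 0.01 -0.01  0.11]
[16.6  1.6  1.5] [ 0.01 -0.01  0.11]
[16.6  1.5  1.5] [ 0.01 -0.01  0.11]
q [0.36 0.02 1.73 0.   1.39 0.24]
[0.52016223 0.22396541 0.31612834] 49.716158509254456
```

Request:
{"fn": "jog_arm", "kwargs": {"commands": [{"travel":[15,2,0],"rot":[0,0,0.4],"claw":255},{"travel":[20,2,0],"rot":[0,0,0],"claw":255},{"travel":[20,2,2],"rot":[0,0,0],"claw":255},{"travel":[11,1,4],"rot":[0,0,0],"claw":255},{"travel":[0,0,0],"rot":[0,0,0],"claw":255}]}}

```text
time: 12.3
tool_pos: [0.5199, 0.2886, 0.3086]
tcp_rot: [-2.091, -2.344, 0.002]
wrist_force: [-0.3, -0.8, -0.4]
width: 0.295
grip_force: 49.7
```

Request:
{"fn": "jog_arm", "kwargs": {"commands": [{"travel":[0,0,3],"rot":[0,0,0],"claw":255},{"travel":[0,0,0],"rot":[0,0,0],"claw":255},{"travel":[0,0,0],"rot":[0,0,0],"claw":255},{"travel":[0,0,0],"rot":[0,0,0],"claw":255},{"travel":[0,0,0],"rot":[0,0,0],"claw":255}]}}

```text
time: 12.8
tool_pos: [0.5203, 0.2882, 0.3065]
tcp_rot: [2.093, 2.343, 0.0]
wrist_force: [-0.5, 0.8, -0.9]
width: 0.295
grip_force: 49.7
```

Run:
```python
from h import *
C={n:viewer.read_camera(n) for n in("scene","top","wrist")};np.save("c9.npy",C,allow_pickle=True)
for n in C: cv2.imwrite(f"pics/raw_{n}9.png",C[n]["color"])
f=lambda c,x,y,w,h:cv2.resize(C[c]["color"][y:y+h,x:x+w],None,fx=6,fy=6,interpolation=cv2.INTER_CUBIC)
cv2.imwrite("pics/c9.png",np.hstack([f("scene",440,110,65,100),f("top",140,180,65,100)]))
s=monitor.read_state();print(s["tool_pos"],s["tcp_rot"],s["time"])
# predicted: where chute corners and pusher foot corners should appear
y=.115;R=np.array([[np.cos(y),-np.sin(y)],[np.sin(y),np.cos(y)]])
for n,(ox,oy,off) in {"scene":(440,110,0),"top":(140,180,390)}.items():
    for nm,ctr,hx,hy,z in(("rim",[.5185,.2905],.025,.035,.185),("foot",s["tool_pos"][:2],.016,.026,s["tool_pos"][2]-.079),("fl",s["tool_pos"][:2],.026,.037,s["tool_pos"][2]-.079+.072)):
        print(n,nm,[tuple(np.round((proj(C[n],np.r_[np.array(ctr)+R@[a*hx,b*hy],z])-[ox,oy])*6+[off,0]).astype(int).tolist()) for a,b in((1,1),(1,-1),(-1,-1),(-1,1))])
```

```text
[0.5202364  0.28841906 0.3064205 ] [2.09256296e+00 2.34310963e+00 3.33168470e-04] 12.95
scene rim [(289, 368), (132, 378), (87, 318), (238, 308)]
scene foot [(280, 274), (161, 282), (130, 244), (246, 237)]
scene fl [(360, 127), (183, 138), (130, 81), (300, 71)]
top rim [(489, 203), (653, 186), (657, 302), (492, 319)]
top foot [(477, 203), (604, 190), (607, 267), (480, 280)]
top fl [(375, 152), (569, 133), (573, 267), (378, 286)]
```

View pics/c9.png

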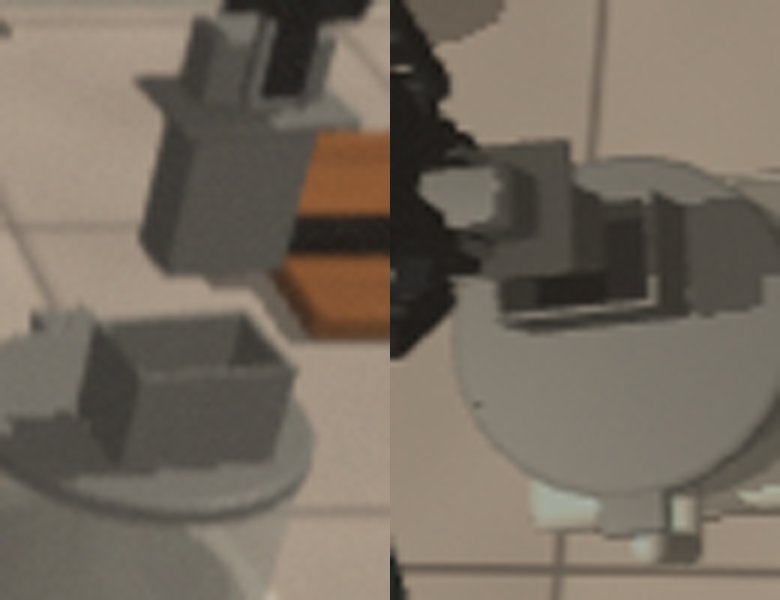

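The left half (scene view) shows the foot above the mouth: rim corners at (297,372), (137,377), (97,322), (245,315), foot at (172,275)–(285,273). The right half (top view) has rim corners at (500,325), (657,303), (655,192). Compared with the projections, the pusher is about 1.5 mm too far in +x and 1 mm short in y, so I'll correct that and lower it.

Request:
{"fn": "jog_arm", "kwargs": {"commands": [{"travel":[1,-1.5,5],"rot":[0,0,0],"claw":255},{"travel":[0,0,8],"rot":[0,0,0],"claw":255},{"travel":[0,0,8],"rot":[0,0,0],"claw":255},{"travel":[0,0,5],"rot":[0,0,0],"claw":255},{"travel":[0,0,0],"rot":[0,0,0],"claw":255}]}}

```text
time: 13.45
tool_pos: [0.5177, 0.289, 0.2785]
tcp_rot: [-2.092, -2.343, 0.004]
wrist_force: [-0.3, -0.7, -1.4]
width: 0.299
grip_force: 49.7
```

Request:
{"fn": "jog_arm", "kwargs": {"commands": [{"travel":[0,0,0],"rot":[0,0,0],"claw":255},{"travel":[0,0,0],"rot":[0,0,0],"claw":255},{"travel":[0,0,0],"rot":[0,0,0],"claw":255},{"travel":[0,0,0],"rot":[0,0,0],"claw":255},{"travel":[0,0,0],"rot":[0,0,0],"claw":255}]}}

```text
time: 13.95
tool_pos: [0.5187, 0.2894, 0.2806]
tcp_rot: [2.092, 2.343, 0.001]
wrist_force: [-0.3, 0.2, -1.3]
width: 0.297
grip_force: 49.7
```

Run:
```python
from h import *
C={n:viewer.read_camera(n) for n in("scene","wrist")}
f=lambda c,x,y,w,h,k:cv2.resize(C[c]["color"][y:y+h,x:x+w],None,fx=k,fy=k,interpolation=cv2.INTER_CUBIC)
a=f("scene",440,110,65,90,6);b=f("wrist",200,160,240,240,1.65);b=cv2.copyMakeBorder(b,0,540-b.shape[0],0,0,0)
cv2.imwrite("pics/c10.png",np.hstack([a,b]))
s=monitor.read_state();print(s)
y=.115;R=np.array([[np.cos(y),-np.sin(y)],[np.sin(y),np.cos(y)]])
for nm,ctr,hx,hy,z in(("rim",[.5185,.2905],.025,.035,.185),("foot",s["tool_pos"][:2],.016,.026,s["tool_pos"][2]-.079)):
    print(nm,[tuple(np.round((proj(C["scene"],np.r_[np.array(ctr)+R@[p*hx,q*hy],z])-[440,110])*6+2.5).astype(int).tolist()) for p,q in((1,1),(1,-1),(-1,-1),(-1,1))])
```

```text
{'time': 14.05, 'q': array([4.67019378e-01, 8.43289847e-02, 1.72266649e+00, 1.04910929e-06,
       1.33437788e+00, 3.53984411e-01]), 'joint_vel': array([-0.00231363,  0.00261686,  0.00255189,  0.00114922,  0.00097893,
        0.00085866]), 'joint_torque': array([-9.80360164e-04, -4.26637959e+01, -3.78707099e+01, -4.37123754e-04,
       -1.51832948e-03,  2.34905258e-05]), 'tool_pos': array([0.51860257, 0.28937736, 0.28042355]), 'tcp_rot': array([2.09235849e+00, 2.34331851e+00, 3.21129931e-04]), 'wrist_force': array([ 0.03206873, -0.61843552, -2.29866952]), 'torque': array([-0.00329423,  0.01693917,  0.03754044]), 'grip_force': 49.701257944107056, 'width': 0.2991541227072022}
rim [(292, 370), (135, 381), (89, 321), (241, 311)]
foot [(269, 328), (152, 335), (122, 297), (236, 290)]
```

View pics/c10.png

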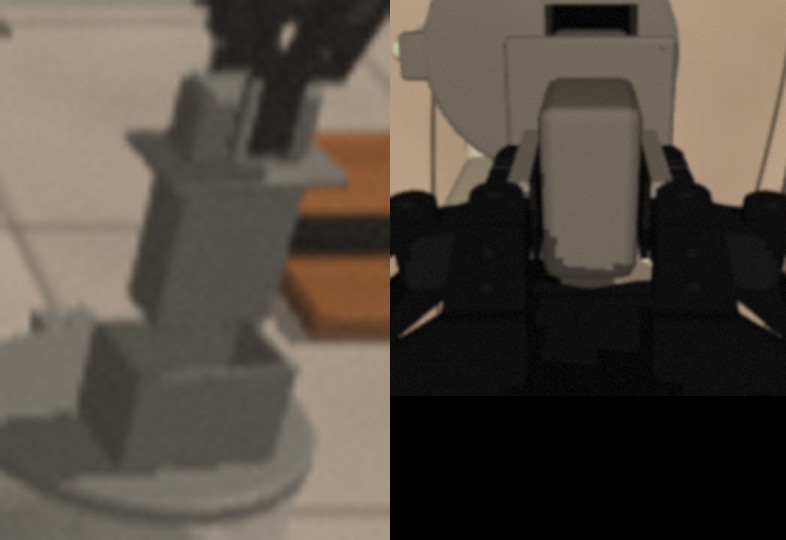

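In the scene view the pusher hangs above the mouth without touching it, its lower-left foot corner at (133,293). In the wrist view the chute opening (545–637) lines up with the grip block (543–638), so it is square and centred. Handing in.

```bash
python3 -c "
from workcell import workorder
print(workorder.finish_job())"
```

```text
the job is handed in; nothing more can be done
None
```

I turned the pulse knob to its stop and let go of it. The job is handed in with the pusher held upright about 16 mm above the chute mouth, squared and centred to about 2 mm by my camera estimates; the hand-in gave no verdict, and I did not look at the knob again after letting go.

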